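# Seat a milling blank in the sprung chuck and proof-pull it

## Robot

A 6-joint arm with a two-finger parallel gripper is mounted at the origin on the work surface. World frame = base frame: x ahead of the robot, y to its left, z up, the work surface at z = 0. Lengths are in m, angles in rad, forces in N, time in s.
With the tool pointing down it reaches from about 0.35 to 0.85 m from the base axis. Payload 8.1 kg.
Tool frame: the origin (TCP) lies at the very end of the fingers, on their centre line; the grasp point (between the pads) lies 19 mm behind it; z points along the fingers, y is the line along which they close (so a half turn about z gives the same grasp; the last joint's range is limited). The gripper opens to 85 mm and grips with 20 to 120 N. Pads are 22 mm wide; open, the fingers measure 114 mm over their backs; the gripper's body (76 mm by 85 mm) begins 54 mm behind the grasp point. The pads swing forward as they close: fully open they stand 13 mm farther back than shut.
Start: joints at [-1.206, 0.13, 1.488, -0, 1.523, -0.085], TCP at [0.261, -0.54, 0.201] pointing down, gripper open.
Joint ranges: [-2.96, 2.96], [-0.89, 2.26], [0.02, 2.5], [-1.34, 4.48], [0, 2.73], [-2.66, 2.66]. Speed limits (rad/s): [2.39, 2.39, 2.79, 3.14, 3.14, 3.14].

## Interface

Orientations are given as a unit quaternion [w, x, y, z].
In Python, from station import env, eyes gives the robot as it stands. The module is installed in compiled form; this text tells all that it offers.
- The arm moves only by the shell command python3 -m jog 'ROWS'. ROWS is JSON, a list of rows, each a list of 3 entries, a list of its own where there are three numbers: the shift along the tool's x, y, z in m, then the turn about the tool's z in degrees, then the opening, from -1 (shut) to 1 (fully open), so that 0 is half open. A call has 1 to 5 rows; each row is the pose to reach, as a shift and turn from the pose commanded when the call began, along the tool's axes at that moment; what a row does not reach only later rows make up. A row lasts 1/8 s, in which the tool goes at most 62.5 mm and 10.7 degrees, less where a joint would pass 70% of its speed; a pose out of reach is approached as far as the arm can. A call with a gripper value outside its range is refused whole. The fingers move at their own pace and stop on an object; the grip force is fixed at half the most. Time passes only in rows, so rows that repeat a pose let the fingers close. It gives the time, the measured TCP pose, the force, the opening and the grip force at its end, in the units of the state.
- env.get_state(): the state, without advancing time (a new reading comes with each control period).
- eyes.camera(name): name is "scene" or "top" or "wrist"; returns the picture (480x640x3 uint8, blue, green, red); there is no depth.
- eyes.get_calibration(name): a dict with "fx", "fy", "cx", "cy" (pixels), "D" ([k1, k2, p1, p2, k3] as OpenCV has them; the pictures are not rectified), "rvec" (rotation vector, rad) and "tvec" (3), from world to camera coordinates, as OpenCV has them. Camera axes: x right, y down, z forward; pixel columns grow to the right and rows downward; lengths in m; the calibration is good to about 2 mm. A picture is of the moment at which its call begins: read the wrist's pose just before it. get_calibration takes no time and is no camera call; for the wrist camera it gives the pose at the moment of the call.
- env.sign_off(): hands the job in; it is judged then, once.
The state is a dict: "time": time; "joint_pos": joint angles; "joint_vel": joint speeds; "effort": joint torques, N m; "ee_pos": TCP position; "orientation": TCP orientation; "force": force on the tool from outside, world axes, zero at the start; "wrist_torque": the same for the moment, N m; "width": finger opening in m; "gripper_force": force on a finger pad.
Only numpy, scipy, OpenCV 4.12 (cv2) and the standard library are available. Lean on these libraries where they do the work, as an engineer would, in place of code of your own. Each camera call takes 0.05 s, during which the arm holds its last target. There are 200 camera calls.

## Task

Take the ivory milling blank out of the rack, push its steel stub down into the blue sprung chuck until it snaps fully home (never pressing with more than 30 N), then, still in the chuck, tug it straight up with about 12 N for half a second to prove that the pawls hold it, never pulling harder than 18 N. Ease off, let go, and leave it fully seated and upright, without disturbing the other two blanks in the rack or the other things lying about.

Things in the scene. Friction and masses are not known exactly. Their poses are not given: they have to be found in the camera images.
- blank: Ivory ceramic milling blank, 110 g: block 24 (x) x 36 (y) x 34 mm (z) on a steel flange 22 mm across, 5 mm thick, and below it a round steel stub. Origin at the centre of the flange's underside (its seating face), z up: block z = 5 to 39 mm, stub z = 0 to -36 mm. Starts in one of the rack's holes, stub down, flange on the rack's top. Its yaw in the chuck does not matter.
- chuck_seat (a point): Centre of the hole's mouth in the chuck's flat top; the blank is home when its origin lies here, flange on the chuck. The chuck is a blue block 60 x 60 x 38 mm, top 74 mm above the table; hole 16 mm across, slightly chamfered. Nothing on the stand rises above it. Two brass spring pawls reach into the hole some 15 to 22 mm below the mouth.
- chuck (a joint): Height of the chuck on its stiff springs, m: 0 at rest with no load, negative pushed down, positive pulled up; stops at -12 and +8 mm. It yields a few millimetres, so it sinks while the blank is pressed in and rises while it is tugged, in proportion to the force; judge push and pull by the force on the tool.
- stub_tip (a point): Lower end of the blank's stub, which is 36 mm long: tip tapered from 6 mm across to a 14 mm rim 26 to 28 mm below the flange, a groove above it, then an 11 mm shank. The rim must be forced past the pawls with some 8 to 20 N; they snap shut 2 to 9 mm before home. Once home it has 1.5 to 8 mm of free play upwards, different each time, before the pawls take the pull; they hold more than 18 N.
- stand: The grey fixed base that carries the chuck, plate 140 x 120 x 16 mm, origin at the centre of its underside; the chuck stands over its centre. Nothing rises above the chuck's top.
- rack: White fixed rack 80 (x) x 240 (y) x 42 mm (z) with three holes 17 mm across at y = -75, 0 and +75 mm. Origin at the centre of its underside. The blanks stand in it with their long side along its y.
- blank_blue: A blue blank of the same shape in the rack; leave it alone.
- blank_grey: A grey blank of the same shape in the rack; leave it alone.
- puck: White ceramic disc 98 mm across, 16 mm thick, origin under its centre; leave it alone.
- jar: Amber jar with a black cap, 44 mm across, 60 mm tall, origin under its centre; leave it alone.
- crucible: White ceramic bowl 60 mm across, 45 mm tall, origin under its centre; leave it alone.
- brush: Small brush lying on the table; leave it alone.
- tweezers: Steel tweezers 150 mm long lying on the table; leave them alone.

How it is judged:
On the way, in this order (a step that is already met when the one before it is completed fails the run):
1. the ivory blank is pressed fully home in the chuck (z of blank in the frame of chuck_seat between -0.003 and 0.002 m and horizontal distance between blank and chuck_seat below 0.004 m), for 0.1 s.
2. the seated blank is tugged up with 9 to 15 N for 0.4 s (the chuck rises 0.25 mm per newton), and the pawls hold it (value of joint chuck between 0.00225 and 0.00375 m and z of blank in the frame of chuck_seat below 0.0115 m), for 0.4 s.
At the end, for the whole second after the job is handed in: The ivory blank is let go, at rest and upright (within 0.1 rad), with its seating face within 2 mm of the chuck's top and 4 mm of the hole's centre, the chuck back at its rest height (-2.5 to +1.5 mm) (all of step 1 and angle between blank's own z axis and vertical below 0.1 rad and linear speed of blank below 0.02 m/s and value of joint chuck between -0.0025 and 0.0015 m and contact force between blank and the fingers below 0.1 N); the robot touches nothing.
It fails at once if the chuck is pressed down with more than 30 N (sinks 7.5 mm) (value of joint chuck below -0.0075 m).
It fails at once if the chuck is pulled up by the blank with more than 18 N (rises 4.5 mm) (value of joint chuck above 0.0045 m).
It fails at once if another blank or a bystander is moved more than 20 mm (distance of any of blank_blue, blank_grey, puck, jar, crucible, brush, tweezers from where it was at the start of the episode above 0.02 m).
It also fails if it takes over 67 s, if anything falls off the work surface, if the arm or the gripper's body presses on something with over 40 N, if the wrist force passes 120 N, or if a joint passes its speed limit or range.

## Working session

There is one attempt and no reset: what is moved stays moved. The work goes in short steps, Python scripts to look and compute and a shell command to move; the robot and the scene stay as the last step left them, time stands still between calls to the robot, and variables do not carry over. Pictures are saved under pics/ and viewed, at most 10 in all, crops included, and the job is handed in when it is done.

```bash
mkdir -p pics; python3 - <<'E'
from station import env, eyes
import cv2
for n in ("top","scene"):
    cv2.imwrite(f"pics/{n}1.png",eyes.camera(n))
    print(n,eyes.get_calibration(n))
s=env.get_state();print({k:s[k] for k in("time","ee_pos","orientation","force","width")})
E
```

```text
top {'fx': 525.3068345281808, 'fy': 525.3068345281808, 'cx': 322.43425992342884, 'cy': 230.75046012925262, 'D': array([0.01405141, 0.        , 0.        , 0.        , 0.        ]), 'rvec': array([ 2.18350806, -2.15685166,  0.15331519]), 'tvec': array([-0.02610726,  0.56534951,  1.41987143])}
scene {'fx': 505.2680556204641, 'fy': 505.2680556204641, 'cx': 313.8174095049691, 'cy': 243.13647397350488, 'D': array([-0.07994716,  0.        ,  0.        ,  0.        ,  0.        ]), 'rvec': array([ 1.05906701,  2.45359728, -0.99952305]), 'tvec': array([ 0.38507297, -0.24370897,  1.50513622])}
{'time': 0.1, 'ee_pos': array([ 0.2606773 , -0.5397879 ,  0.20032265]), 'orientation': array([-8.57162233e-04,  9.74819193e-01,  2.22995051e-01, -1.17943676e-04]), 'force': array([ 0.21706112, -0.01275294, -0.96249926]), 'width': 0.08548027753850633}
```

View pics/top1.png

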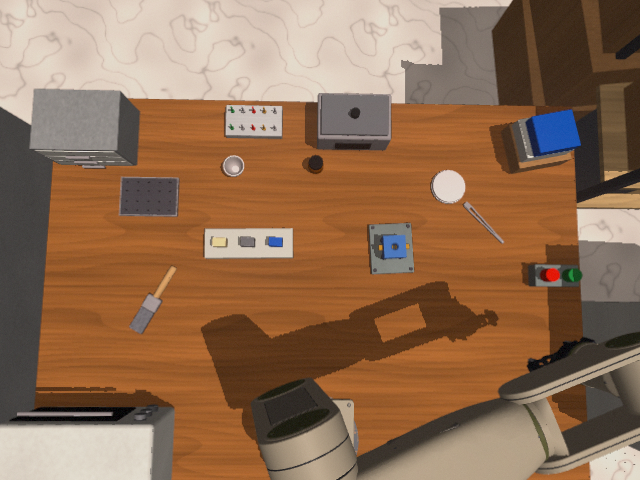

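View pics/scene1.png

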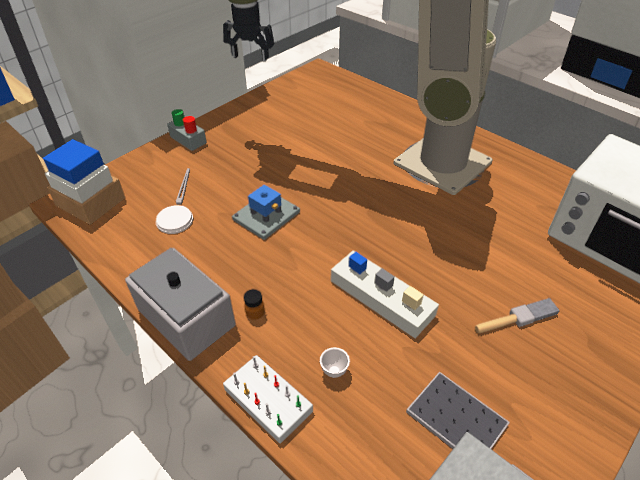

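Top view: the ivory blank's top is at about (219,241), with grey at (247,241) and blue at (275,241). The chuck hole is at about (395,246).

```bash
cat > h.py <<'E'
from station import env, eyes
import cv2, numpy as np
from scipy.spatial.transform import Rotation as R
def w(cam,px,z,cal=None):
    c=cal or eyes.get_calibration(cam)
    K=np.array([[c['fx'],0,c['cx']],[0,c['fy'],c['cy']],[0,0,1.]])
    u=cv2.undistortPoints(np.array([[px]],float),K,np.array(c['D']))[0,0]
    M=cv2.Rodrigues(np.array(c['rvec']))[0]; o=-M.T@c['tvec']; d=M.T@[u[0],u[1],1]
    return o+d*(z-o[2])/d[2]
def pose():
    s=env.get_state(); q=s['orientation']; return s,R.from_quat([q[1],q[2],q[3],q[0]])
def shift(target):
    s,r=pose(); return r.inv().apply(np.array(target)-s['ee_pos'])
def info():
    s,r=pose(); m=r.as_matrix(); print('t',s['time'],'tcp',s['ee_pos'].round(4),'x-axis yaw',np.degrees(np.arctan2(m[1,0],m[0,0])).round(2),'z',m[:,2].round(4),'F',np.round(s['force'],2),'w',s['width'])
def proj(cam,p):
    c=eyes.get_calibration(cam); K=np.array([[c['fx'],0,c['cx']],[0,c['fy'],c['cy']],[0,0,1.]])
    return cv2.projectPoints(np.array([p],float),np.array(c['rvec']),np.array(c['tvec']),K,np.array(c['D']))[0].ravel()
E
python3 - <<'E'
from h import *
info()
b=w('top',(219,241),.081);c=w('top',(395,246),.074)
print('blank',b,'chuck',c)
print('rack ends',w('top',(204.5,243),.042),w('top',(293.5,243),.042), 'blue',w('top',(275,241),.081))
print(shift([b[0],b[1],.2]),shift([c[0],c[1],.2]))
im=eyes.camera('top')[210:290,190:430]
cv2.imwrite('pics/crop.png',cv2.resize(im,None,fx=3.3,fy=3.3,interpolation=cv2.INTER_CUBIC))
E
```

```text
t 0.1 tcp [ 0.2607 -0.5398  0.2003] x-axis yaw 25.77 z [-6.0e-04  1.6e-03 -1.0e+00] F [ 0.22 -0.01 -0.96] w 0.08548027753850633
blank [0.52880713 0.25649565 0.081     ] chuck [ 0.52219499 -0.21393478  0.074     ]
rack ends [0.52661276 0.30249447 0.042     ] [0.52976997 0.05996178 0.042     ] blue [0.53075512 0.10799469 0.081     ]
[ 0.58765546 -0.60051657  0.00144732] [ 0.37717663 -0.17974752  0.00068995]
```

View pics/crop.png

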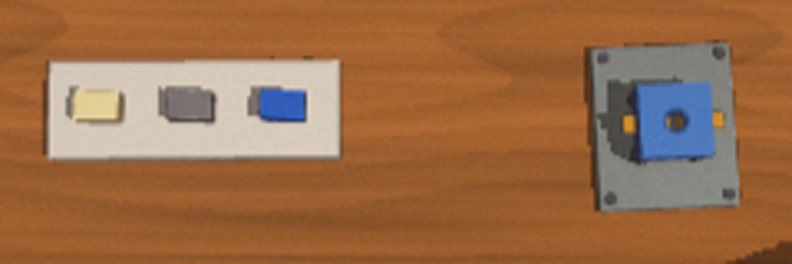

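```bash
python3 -m jog '[[[0.377,-0.18,0],-64,1],[[0.377,-0.18,0],-64,1],[[0.377,-0.18,0],-64,1],[[0.377,-0.18,0],-64,1],[[0.377,-0.18,0],-64,1]]'; python3 - <<'E'
from h import *
info(); c=[.5222,-.2139,.2]; print(shift(c))
E
```

```text
time: 0.78
ee_pos: [0.4572, -0.2947, 0.2011]
orientation: [-0.0, 0.767, 0.642, 0.0]
force: [0.2, -0.4, -0.4]
width: 0.0853
gripper_force: 0.0
t 0.775 tcp [ 0.4572 -0.2947  0.2011] x-axis yaw 79.83 z [-0.  0. -1.] F [ 0.19 -0.39 -0.43] w 0.08525500002784478
[0.09097387 0.0497614  0.00114413]
```

```bash
python3 -m jog '[[[0.09,0.05,0],-10.2,1],[[0.09,0.05,0],-10.2,1],[[0.09,0.05,0],-10.2,1],[[0.09,0.05,0],-10.2,1]]'; python3 - <<'E'
from h import *
info(); c=[.5222,-.2139,.2]; print(shift(c))
print(proj('wrist',[.5222,-.2139,.074]))
cv2.imwrite('pics/w1.png',eyes.camera('wrist'))
np.save('cal1.npy',eyes.get_calibration('wrist'),allow_pickle=True)
E
```

```text
time: 1.27
ee_pos: [0.5215, -0.2173, 0.2009]
orientation: [-0.0, 0.709, 0.705, -0.0]
force: [-0.4, -0.8, -0.6]
width: 0.0857
gripper_force: 0.0
t 1.275 tcp [ 0.5215 -0.2173  0.2009] x-axis yaw 89.71 z [-9.e-04 -1.e-04 -1.e+00] F [-0.37 -0.84 -0.6 ] w 0.08568012993885893
[0.00340972 0.00071776 0.0009201 ]
[316.92630473 213.14317185]
```

View pics/w1.png

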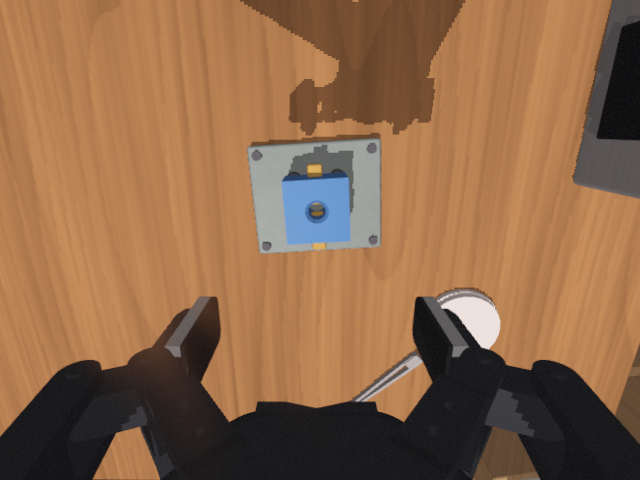

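The wrist view shows the chuck's hole at (317,211.5).

```bash
python3 -c "
from h import *
print('chuck',w('wrist',(317,211.5),.074))"
python3 -m jog '[[[0.47,0.008,0],0,1],[[0.47,0.008,0],0,1],[[0.47,0.008,0],0,1],[[0.47,0.008,0],0,1],[[0.47,0.008,0],0,1]]' | head -2
python3 -m jog '[[[0.17,0.003,0],0,1],[[0.17,0.003,0],0,1],[[0.17,0.003,0],0,1],[[0.17,0.003,0],0,1],[[0.17,0.003,0],0,1]]' | head -2
python3 - <<'E'
from h import *
info(); print(proj('wrist',[.5288,.2565,.081]))
im=eyes.camera('wrist');cv2.imwrite('pics/w2.png',im)
E
```

```text
chuck [ 0.52208999 -0.21287215  0.074     ]
time: 1.95
ee_pos: [0.5288, 0.0956, 0.2015]
time: 2.58
ee_pos: [0.5331, 0.2639, 0.2011]
t 2.575 tcp [0.5331 0.2639 0.2011] x-axis yaw 89.62 z [-3.e-04 -8.e-04 -1.e+00] F [-0.09 -0.33 -0.13] w 0.08528949774527272
[311.350284  226.4637984]
```

View pics/w2.png

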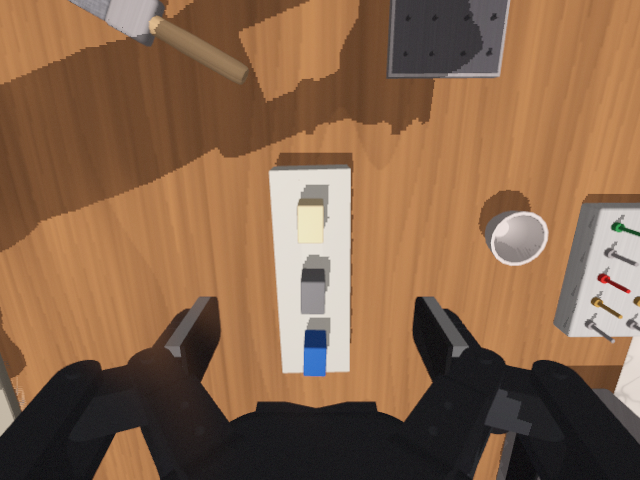

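```bash
python3 - <<'E'
from h import *
im=cv2.imread('pics/w2.png'); p=im[190:250,290:335].astype(int)
for r in range(190,250,3): print(r,im[r,311])
print([tuple(im[225,c]) for c in range(292,332,2)])
m=((im[:,:,2]>215)&(im[:,:,2].astype(int)-im[:,:,0]>45)).astype(np.uint8)
m[:190]=0;m[250:]=0;m[:,:290]=0;m[:,335:]=0
c=max(cv2.findContours(m,0,1)[0],key=cv2.contourArea);r=cv2.minAreaRect(c);print(r)
P=w('wrist',r[0],.081);print(P, [w('wrist',q,.081)[:2].round(4) for q in cv2.boxPoints(r)],shift([P[0],P[1],.2]))
E
```

```text
190 [136 143 148]
193 [136 143 147]
196 [136 142 147]
199 [ 88 112 126]
202 [ 87 111 126]
205 [123 153 170]
208 [194 228 236]
211 [194 228 237]
214 [195 228 237]
217 [195 228 236]
220 [195 227 236]
223 [195 228 236]
226 [195 228 237]
229 [196 228 237]
232 [195 228 236]
235 [195 228 237]
238 [195 228 236]
241 [196 228 236]
244 [216 224 229]
247 [215 224 229]
[(np.uint8(214), np.uint8(223), np.uint8(228)), (np.uint8(214), np.uint8(222), np.uint8(228)), (np.uint8(203), np.uint8(211), np.uint8(217)), (np.uint8(190), np.uint8(222), np.uint8(232)), (np.uint8(196), np.uint8(229), np.uint8(236)), (np.uint8(196), np.uint8(229), np.uint8(237)), (np.uint8(197), np.uint8(229), np.uint8(237)), (np.uint8(196), np.uint8(229), np.uint8(237)), (np.uint8(196), np.uint8(228), np.uint8(237)), (np.uint8(196), np.uint8(228), np.uint8(236)), (np.uint8(195), np.uint8(228), np.uint8(237)), (np.uint8(195), np.uint8(227), np.uint8(236)), (np.uint8(195), np.uint8(227), np.uint8(237)), (np.uint8(194), np.uint8(227), np.uint8(237)), (np.uint8(194), np.uint8(227), np.uint8(237)), (np.uint8(179), np.uint8(212), np.uint8(225)), (np.uint8(136), np.uint8(144), np.uint8(148)), (np.uint8(213), np.uint8(220), np.uint8(226)), (np.uint8(212), np.uint8(220), np.uint8(226)), (np.uint8(213), np.uint8(221), np.uint8(226))]
((310.0, 208.0), (4.0, 24.0), 90.0)
[0.52788311 0.27339328 0.081     ] [array([0.5172, 0.2753]), array([0.5386, 0.2752]), array([0.5386, 0.2715]), array([0.5171, 0.2716])] [ 0.00973828 -0.00542987  0.00118368]
```

```bash
python3 - <<'E'
from h import *
im=cv2.imread('pics/w2.png').astype(int)
m=((im[:,:,2]>205)&(im[:,:,2]-im[:,:,0]>30)).astype(np.uint8)
m[:190]=0;m[250:]=0;m[:,:290]=0;m[:,335:]=0
c=max(cv2.findContours(m,0,1)[0],key=cv2.contourArea);r=cv2.minAreaRect(c);print(r)
P=w('wrist',r[0],.081);print(P, [w('wrist',q,.081)[:2].round(4) for q in cv2.boxPoints(r)],shift([P[0],P[1],.062]))
E
```

```text
((310.0, 224.0), (36.0, 26.0), 90.0)
[0.52770241 0.25850225 0.081     ] [array([0.5163, 0.2753]), array([0.5395, 0.2751]), array([0.5395, 0.2411]), array([0.5155, 0.2413])] [-0.00508045 -0.00548024  0.13919157]
```

```bash
python3 -m jog '[[[-0.005,-0.0055,0.05],0,1],[[-0.005,-0.0055,0.10],0,1],[[-0.005,-0.0055,0.13],0,1],[[-0.005,-0.0055,0.152],0,1],[[-0.005,-0.0055,0.152],0,1]]'; python3 - <<'E'
from h import *
info(); cv2.imwrite('pics/w3.png',eyes.camera('wrist')[150:480])
E
```

```text
time: 3.25
ee_pos: [0.526, 0.2579, 0.0472]
orientation: [-0.001, 0.71, 0.704, -0.002]
force: [0.5, 0.1, -0.0]
width: 0.0854
gripper_force: 0.0
t 3.25 tcp [0.526  0.2579 0.0472] x-axis yaw 89.55 z [-0.0039 -0.0017 -1.    ] F [ 0.55  0.11 -0.04] w 0.08542676713574497
```

View pics/w3.png

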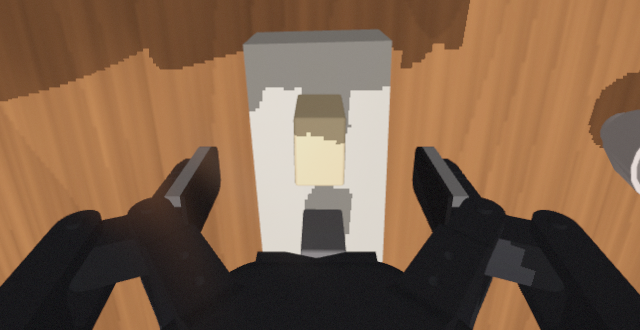

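The block sits centred between the fingers. In full-frame pixels its top face spans about rows 266–335 and columns 294–346.

```bash
python3 -c "
from h import *
print(w('wrist',(320,301),.081),w('wrist',(294,335),.081),w('wrist',(346,335),.081),w('wrist',(320,266),.081))"
python3 -m jog '[[[0,0,0],0,-1],[[0,0,0],0,-1],[[0,0,0],0,-1],[[0,0,0],0,-1],[[0,0,0],0,-1]]';python3 -c "
from h import *
info()"
```

```text
[0.52901969 0.25901228 0.081     ] [0.51625183 0.24044908 0.081     ] [0.54166925 0.24029064 0.081     ] [0.52907611 0.27687304 0.081     ]
time: 3.92
ee_pos: [0.5278, 0.2607, 0.0503]
orientation: [0.0, 0.709, 0.705, 0.001]
force: [-1.9, -0.7, 5.3]
width: 0.0187
gripper_force: 58.5
t 3.925 tcp [0.5278 0.2607 0.0503] x-axis yaw 89.7 z [ 1.1e-03  5.0e-04 -1.0e+00] F [-1.88 -0.72  5.27] w 0.01867216642106562
```

```bash
python3 -m jog '[[[0,0,0],0,-1],[[0,0,0],0,-1]]';python3 -c "
from h import *
info()
cv2.imwrite('pics/w4.png',eyes.camera('wrist')[180:460,150:490])"
```

```text
time: 4.18
ee_pos: [0.5278, 0.2607, 0.0503]
orientation: [0.0, 0.709, 0.705, 0.001]
force: [-1.0, -0.7, 5.9]
width: 0.0187
gripper_force: 58.5
t 4.175 tcp [0.5278 0.2607 0.0503] x-axis yaw 89.7 z [ 1.e-03  5.e-04 -1.e+00] F [-0.96 -0.68  5.89] w 0.01867942337643468
```

View pics/w4.png

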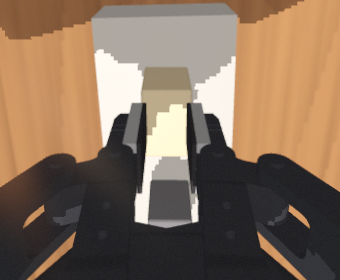

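The block is between the pads, overlapping its lower part. Lifting gently.

```bash
python3 -m jog '[[[0,0,-0.005],0,-1],[[0,0,-0.010],0,-1],[[0,0,-0.010],0,-1]]';python3 -c "
from h import *
info()
print(env.get_state()['wrist_torque'])"; python3 -m jog '[[[0,0,-0.03],0,-1],[[0,0,-0.06],0,-1],[[0,0,-0.08],0,-1],[[0,0,-0.08],0,-1]]';python3 -c "
from h import *
info();print(env.get_state()['wrist_torque'])
cv2.imwrite('pics/w5.png',eyes.camera('wrist'))
a=eyes.camera('scene')
cv2.imwrite('pics/s5.png',cv2.resize(a[180:340,320:480],None,fx=3.6,fy=3.6))"
```

```text
time: 4.6
ee_pos: [0.5279, 0.2606, 0.0601]
orientation: [0.0, 0.709, 0.705, 0.001]
force: [-0.6, 1.1, -0.5]
width: 0.0004
gripper_force: 0.0
t 4.6 tcp [0.5279 0.2606 0.0601] x-axis yaw 89.69 z [ 1.2e-03  5.0e-04 -1.0e+00] F [-0.58  1.13 -0.46] w 0.0003675011815543339
[-0.02510024  0.00185303 -0.01047316]
time: 5.1
ee_pos: [0.5286, 0.2608, 0.1412]
orientation: [0.001, 0.709, 0.705, 0.002]
force: [0.6, 0.7, 0.7]
width: -0.0001
gripper_force: 0.0
t 5.1 tcp [0.5286 0.2608 0.1412] x-axis yaw 89.68 z [ 0.0034  0.0013 -1.    ] F [0.59 0.71 0.65] w -5.358860265539976e-05
[ 0.00379274 -0.04598972 -0.06937867]
```

View pics/s5.png

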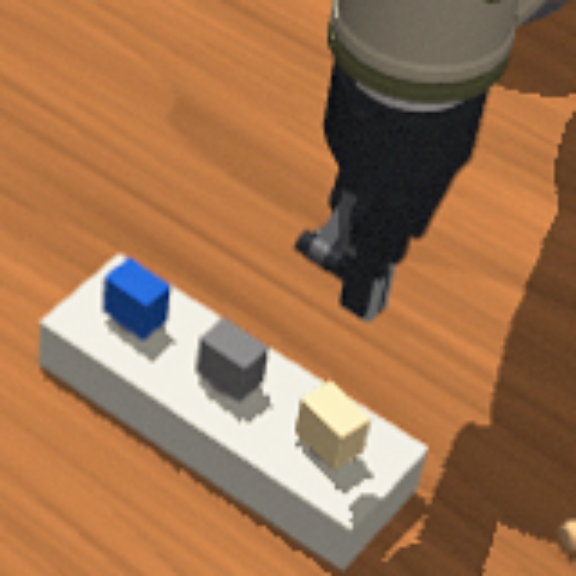

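View pics/w5.png

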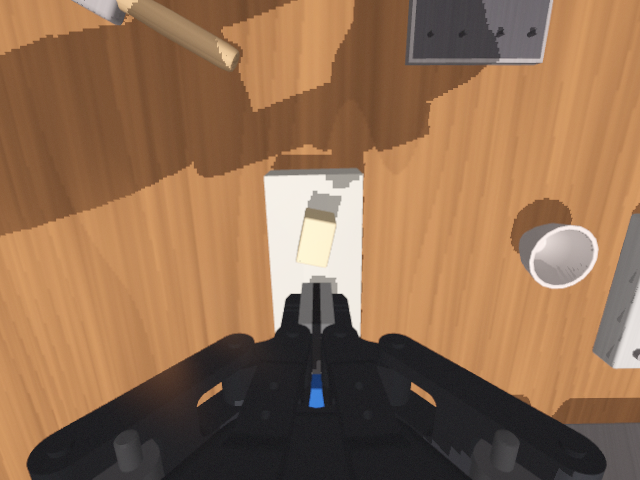

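The grasp slipped off. The scene view shows the blank still in its hole. In the wrist view it has yawed about 10°, with its top centred near (317,243). The shut fingertips are at about (317,284). Next I'll check the calibration against the fingertip and re-measure.

```bash
python3 - <<'E'
from h import *
s,r=pose()
print('tcp px',proj('wrist',s['ee_pos']),'grasp pt',proj('wrist',s['ee_pos']-.019*r.as_matrix()[:,2]))
im=cv2.imread('pics/w5.png').astype(int)
m=((im[:,:,2]>205)&(im[:,:,2]-im[:,:,0]>30)).astype(np.uint8)
m[:200]=0;m[275:]=0;m[:,:290]=0;m[:,340:]=0
c=max(cv2.findContours(m,0,1)[0],key=cv2.contourArea);q=cv2.minAreaRect(c);print(q,cv2.contourArea(c))
P=w('wrist',q[0],.081);B=np.array([w('wrist',p,.081)[:2] for p in cv2.boxPoints(q)]);print(P,B.round(4))
d=[B[1]-B[0],B[2]-B[1]]
for v in d: print(np.linalg.norm(v),np.degrees(np.arctan2(v[1],v[0])))
# column profile of fingertips above
g=im.sum(2)
print([(r,int(g[r,308]),int(g[r,317]),int(g[r,326])) for r in range(262,300,3)])
# camera position in tool frame
cal=eyes.get_calibration('wrist');M=cv2.Rodrigues(cal['rvec'])[0];o=-M.T@cal['tvec'];print('cam in tool',r.inv().apply(o-s['ee_pos']), r.inv().apply(M.T@[0,0,1]))
E
```

```text
tcp px [316.11412353 273.53753312] grasp pt [316.13570603 288.97374695]
((315.5368347167969, 242.61744689941406), (32.20717239379883, 45.79219436645508), 12.33908748626709) 1371.5
[0.52649027 0.2588236  0.081     ] [[0.5111 0.2441]
 [0.5189 0.2782]
 [0.5413 0.273 ]
 [0.5345 0.2384]]
0.03501794517363268 77.19048467158925
0.022979696436158797 -13.014362066890621
[(262, 713, 709, 689), (265, 712, 695, 654), (268, 717, 714, 715), (271, 717, 715, 714), (274, 717, 715, 714), (277, 717, 471, 637), (280, 717, 469, 473), (283, 324, 138, 319), (286, 315, 76, 316), (289, 315, 79, 316), (292, 319, 81, 314), (295, 314, 86, 315), (298, 312, 83, 317)]
cam in tool [ 7.78773781e-02 -1.61842943e-04 -1.72870914e-01] [-3.03864778e-01  6.32732260e-04  9.52714961e-01]
```

```bash
python3 - <<'E'
from h import *
s,r=pose();t=s['ee_pos']
def s5(p): return ((proj('scene',p)-[320,180])*3.6).round(1)
for x in (-.011,0,.011):
  for z in (0,-.006,-.012,-.018): 
    p=t+r.apply([x,0,z]); print(x,z,'wrist',proj('wrist',p).round(1),'s5',s5(p))
print('block top ctr s5',s5([.5265,.2588,.081]),s5([.5111,.2441,.081]),s5([.5189,.2782,.081]),s5([.5413,.273,.081]),s5([.5345,.2384,.081]))
E
```

```text
-0.011 0 wrist [316.1 291.2] s5 [334.9 332. ]
-0.011 -0.006 wrist [316.1 296.2] s5 [336.3 325. ]
-0.011 -0.012 wrist [316.1 301.5] s5 [337.7 318. ]
-0.011 -0.018 wrist [316.1 307.1] s5 [339.1 310.8]
0 0 wrist [316.1 273.5] s5 [350.8 342.2]
0 -0.006 wrist [316.1 278.1] s5 [352.3 335.2]
0 -0.012 wrist [316.1 282.9] s5 [353.8 328.1]
0 -0.018 wrist [316.1 288.1] s5 [355.3 321.1]
0.011 0 wrist [316.1 255.3] s5 [366.8 352.4]
0.011 -0.006 wrist [316.1 259.3] s5 [368.4 345.5]
0.011 -0.012 wrist [316.1 263.6] s5 [370.  338.4]
0.011 -0.018 wrist [316.2 268.2] s5 [371.6 331.4]
block top ctr s5 [335.7 404.3] [330.8 376.1] [370.5 414.6] [340.7 432.2] [299.4 393.6]
```

```bash
python3 - <<'E'
from h import *
s,r=pose();t=s['ee_pos']
a=eyes.camera('scene').copy();b=eyes.camera('wrist').copy();print(info())
def crop(im,x,y,n,h,pts,cam):
    k=h/n; c=cv2.resize(im[y:y+n,x:x+n],(h,h),interpolation=cv2.INTER_CUBIC)
    for p,col in pts:
        u=(proj(cam,p)-[x,y]+.5)*k; cv2.circle(c,tuple(u.astype(int)),2,col,-1)
    return c
pts=[(t+r.apply([x,0,z]),(0,255-int(-z*4000),255) if 1 else 0) for x in(-.011,.011) for z in(0,-.019,-.04)]
R_=(0,0,255)
pts+= [(np.array([x,y,.081]),R_) for x,y in [(.5111,.2441),(.5189,.2782),(.5413,.273),(.5345,.2384)]]
L=crop(a,360,220,100,400,pts,'scene'); W=crop(b,260,190,133,400,pts,'wrist')
cv2.imwrite('pics/c6.png',np.hstack([L,W]))
E
```

```text
t 5.3 tcp [0.5264 0.2599 0.1375] x-axis yaw 89.68 z [-0.0024 -0.001  -1.    ] F [ 0.6  0.1 -0.7] w -1.439559745042568e-06
None
```

View pics/c6.png

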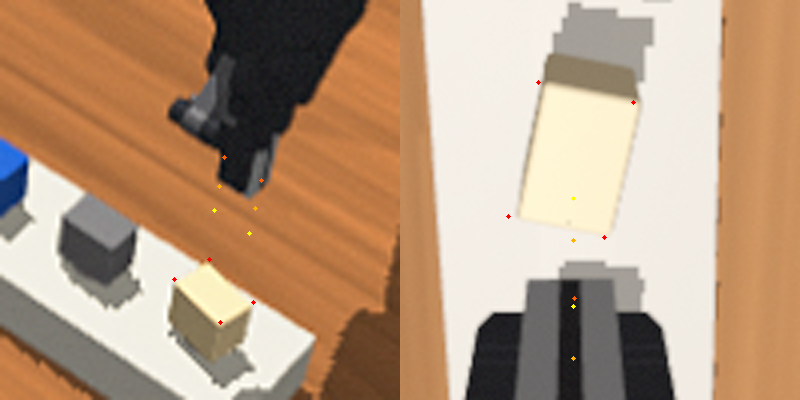

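The scene half shows the real shut fingertips at about (248,197) and (219,182). The reported TCP projects to about (232,222), so the tips sit roughly 25–30 mm higher than reported. The block's projected corners do match, so the first grasp was too high. In the wrist half, the block's long axis is now at about 77° world yaw. I'll turn 12.5°, open, go lower and watch the force.

```bash
python3 -m jog '[[[0,0,0],6,1],[[0,0,0],12.5,1],[[0,0,0.03],12.5,1],[[0,0,0.06],12.5,1],[[0,0,0.085],12.5,1]]'
python3 -m jog '[[[0,0,0.010],0,1],[[0,0,0.02],0,1],[[0,0,0.02],0,1]]'; python3 - <<'E'
from h import *
info();im=eyes.camera('wrist');cv2.imwrite('pics/w7.png',im);im=im.astype(int)
m=((im[:,:,2]-im[:,:,0]>25)&(im[:,:,2]-im[:,:,0]<60)&(im[:,:,2]-im[:,:,1]<25)).astype(np.uint8)
m[:200]=0;m[400:]=0;m[:,:270]=0;m[:,370:]=0
c=max(cv2.findContours(m,0,1)[0],key=cv2.contourArea);q=cv2.minAreaRect(c);print(q,cv2.contourArea(c))
for p in cv2.boxPoints(q): print(p,shift(w('wrist',p,.081)).round(4))
E
```

```text
time: 5.92
ee_pos: [0.5259, 0.2598, 0.0515]
orientation: [-0.0, 0.782, 0.624, -0.001]
force: [-0.2, 0.0, 0.8]
width: 0.0856
gripper_force: 0.0
time: 6.3
ee_pos: [0.527, 0.2603, 0.0339]
orientation: [-0.0, 0.782, 0.624, -0.0]
force: [0.5, -0.2, 0.7]
width: 0.0853
gripper_force: 0.0
t 6.3 tcp [0.527  0.2603 0.0339] x-axis yaw 77.19 z [-8.e-04 -3.e-04 -1.e+00] F [ 0.5  -0.24  0.68] w 0.08534539754704139
((319.5, 307.0), (100.0, 55.0), 90.0) 5233.5
[292. 257.] [ 0.0281 -0.0098 -0.0463]
[347. 257.] [ 0.0282  0.0125 -0.0463]
[347. 357.] [-0.02    0.0139 -0.0463]
[292. 357.] [-0.0201 -0.0108 -0.0464]
```

```bash
python3 -m jog '[[[0,0.001,0.005],0,1],[[0,0.001,0.009],0,1],[[0,0.001,0.009],0,1]]'; python3 -m jog '[[[0,0,0],0,0],[[0,0,0],0,-1],[[0,0,0],0,-1],[[0,0,0],0,-1],[[0,0,0],0,-1]]';python3 -m jog '[[[0,0,0],0,-1],[[0,0,0],0,-1]]'
```

```text
time: 6.72
ee_pos: [0.528, 0.26, 0.025]
orientation: [-0.0, 0.782, 0.624, -0.0]
force: [0.1, -0.1, -0.2]
width: 0.0855
gripper_force: 0.0
time: 7.35
ee_pos: [0.5286, 0.2602, 0.0256]
orientation: [0.0, 0.782, 0.624, 0.0]
force: [-0.6, 0.2, 2.6]
width: 0.023
gripper_force: 59.0
time: 7.6
ee_pos: [0.5285, 0.2602, 0.0256]
orientation: [0.0, 0.782, 0.624, 0.0]
force: [-0.2, 0.3, 2.7]
width: 0.0232
gripper_force: 59.1
```

```bash
python3 -m jog '[[[0,0,-0.006],0,-1],[[0,0,-0.015],0,-1],[[0,0,-0.03],0,-1],[[0,0,-0.03],0,-1]]';python3 -m jog '[[[0,0,-0.03],0,-1],[[0,0,-0.06],0,-1],[[0,0,-0.09],0,-1],[[0,0,-0.09],0,-1],[[0,0,-0.09],0,-1]]'; python3 - <<'E'
from h import *
info();s=env.get_state();print(s['gripper_force'],s['wrist_torque'])
im=eyes.camera('wrist');cv2.imwrite('pics/w8.png',im);im=im.astype(int)
m=((im[:,:,2]-im[:,:,0]>25)&(im[:,:,2]-im[:,:,0]<60)&(im[:,:,2]-im[:,:,1]<25)&(im[:,:,2]>120)).astype(np.uint8)
for c in cv2.findContours(m,0,1)[0]:
    if cv2.contourArea(c)>150: print(cv2.minAreaRect(c),cv2.boundingRect(c),cv2.contourArea(c))
m2=im[:,:,2]-im[:,:,0]
print([ (r,tuple(im[r,319].tolist())) for r in range(230,380,6)])
E
```

```text
time: 8.1
ee_pos: [0.5299, 0.2607, 0.0577]
orientation: [0.001, 0.782, 0.624, 0.002]
force: [-0.8, 1.5, -1.2]
width: 0.0232
gripper_force: 58.8
time: 8.72
ee_pos: [0.5278, 0.2599, 0.1443]
orientation: [-0.0, 0.782, 0.624, -0.001]
force: [-0.7, 0.1, -2.1]
width: 0.023
gripper_force: 58.9
t 8.725 tcp [0.5278 0.2599 0.1443] x-axis yaw 77.19 z [-1.e-03 -4.e-04 -1.e+00] F [-0.67  0.15 -2.05] w 0.023043710260292744
58.860034346580505 [ 0.00319436  0.04926884 -0.04071019]
((316.0, 316.5), (107.0, 60.0), 90.0) (286, 263, 61, 108) 5838.5
[(230, (117, 123, 127)), (236, (186, 195, 200)), (242, (232, 241, 246)), (248, (232, 240, 246)), (254, (232, 240, 245)), (260, (120, 120, 127)), (266, (99, 124, 139)), (272, (99, 126, 139)), (278, (100, 126, 141)), (284, (99, 124, 139)), (290, (99, 124, 140)), (296, (129, 159, 176)), (302, (129, 159, 176)), (308, (128, 160, 176)), (314, (130, 160, 176)), (320, (129, 160, 176)), (326, (127, 158, 175)), (332, (206, 240, 252)), (338, (206, 240, 252)), (344, (205, 240, 252)), (350, (205, 239, 252)), (356, (204, 239, 252)), (362, (204, 238, 252)), (368, (201, 236, 252)), (374, (226, 234, 240))]
```

```bash
python3 - <<'E'
from h import *
from scipy.optimize import least_squares
im=cv2.imread('pics/w8.png').astype(int)
prof=im[:,305:330].sum(2).mean(1)
d=np.diff(prof)
print([(r,round(d[r])) for r in range(245,385) if abs(d[r])>15])
for row in (350,280):
    h=im[row-3:row+4].sum(2).mean(0); dd=np.diff(h); print(row,[(c,round(dd[c])) for c in range(265,375) if abs(dd[c])>25])
E
```

```text
[(257, -40), (258, -96), (259, -50), (260, -19), (261, -50), (262, -66), (263, -26), (293, 32), (294, 34), (324, 33), (325, 19), (326, 31), (327, 45), (328, 19), (329, 32), (330, 37), (368, -33), (369, -28), (370, -17)]
350 [(287, 288), (288, 199), (289, 96), (290, 37), (342, -64), (343, -185), (344, -356)]
280 [(282, 26), (283, 85), (284, 103), (285, 39), (287, -37), (288, -108), (289, -137), (342, 25), (343, 35), (350, 34), (351, 111), (352, 60), (355, 34), (374, -29)]
```

```bash
cat > fit.py <<'E'
from h import *
from scipy.optimize import least_squares
s,r=pose();M=r.as_matrix()
# nominal frame: assume tool exactly vertical for camera-in-tool (from calibration, same instant)
def P(x,z): return proj('wrist',s['ee_pos']+M@[x,0,z])[1]
def f(u):
    x0,z0,a=u; c,n=np.cos(a),np.sin(a)   # block axes in tool xz; z0 top centre
    q=lambda X,Z:P(x0+c*X-n*Z,z0+n*X+c*Z)
    return [q(.018,0)-294,q(-.018,0)-369.5,q(.018,.034)-262]
o=least_squares(f,[0,-.04,0],x_scale=.01)
x0,z0,a=o.x;print(o.x,o.cost,np.degrees(a)); 
print('flange in tool',x0-np.sin(a)*.039,z0+np.cos(a)*.039)
o=least_squares(lambda u:f([u[0],u[1],0]),[0,-.04]);print('notilt',o.x,o.fun)
E
python3 fit.py
```

```text
[-0.00287755 -0.0534181   0.00698889] 1.2924697071141057e-26 0.4004337912139259
flange in tool -0.003150117655747458 -0.014419050234630824
notilt [-0.00293765 -0.05341333] [ 0.27870813 -0.09134952 -0.24190428]
```

```bash
python3 -m jog '[[[-0.02,0.004,0],0,-1],[[-0.07,0.014,0],0,-1],[[-0.12,0.024,0],0,-1],[[-0.17,0.034,0],0,-1],[[-0.22,0.045,0],0,-1]]'|tail -4;python3 -m jog '[[[-0.05,0.01,0],0,-1],[[-0.10,0.02,0],0,-1],[[-0.15,0.03,0],0,-1],[[-0.20,0.041,0],0,-1],[[-0.25,0.051,0],0,-1]]'|tail -4
python3 -m jog '[[[-0.02,0.0035,0],0,-1],[[-0.02,0.0035,0],0,-1],[[-0.02,0.0035,0],0,-1]]'; python3 - <<'E'
from h import *
info();s,r=pose();im=eyes.camera('wrist');cv2.imwrite('pics/w9.png',im)
hsv=cv2.cvtColor(im,cv2.COLOR_BGR2HSV);m=cv2.inRange(hsv,(100,90,120),(125,255,255))
x,y=proj('wrist',[.5221,-.2133,.074]);print('pred',x,y)
for c in cv2.findContours(m,2,1)[0]:
    if cv2.contourArea(c)>40:
        q=cv2.minAreaRect(c);p=w('wrist',q[0],.074);print(q,cv2.contourArea(c),p,r.inv().apply(p-s['ee_pos']))
E
```

```text
orientation: [-0.0, 0.782, 0.624, -0.001]
force: [0.3, 0.2, -0.8]
width: 0.0231
gripper_force: 58.9
orientation: [-0.001, 0.782, 0.624, -0.0]
force: [0.4, -0.2, -1.4]
width: 0.0228
gripper_force: 58.9
time: 10.4
ee_pos: [0.5163, -0.2387, 0.1448]
orientation: [-0.001, 0.781, 0.624, -0.0]
force: [-0.2, 0.1, -0.9]
width: 0.0233
gripper_force: 58.9
t 10.4 tcp [ 0.5163 -0.2387  0.1448] x-axis yaw 77.21 z [-8.e-04  1.e-03 -1.e+00] F [-0.2   0.08 -0.92] w 0.0232512345115809
pred 316.02452230446625 202.1144680034062
((315.1307373046875, 199.14614868164062), (80.33850860595703, 82.79426574707031), 74.74488067626953) 6258.5 [ 0.52194687 -0.21097602  0.074     ] [ 0.02822208 -0.00053216  0.07078996]
((316.2500305175781, 197.75001525878906), (25.45584487915039, 24.748737335205078), 45.0) 496.5 [ 0.52298413 -0.21013728  0.074     ] [0.02926962 0.0002937  0.07078997]
```

```bash
python3 -m jog '[[[0.032,0,0],0,-1],[[0.032,0,0.02],0,-1],[[0.032,0,0.046],0,-1],[[0.032,0,0.046],0,-1],[[0.032,0,0.046],0,-1]]'
python3 -m jog '[[[0,0,0.004],0,-1],[[0,0,0.008],0,-1],[[0,0,0.012],0,-1],[[0,0,0.012],0,-1]]'
```

```text
time: 11.08
ee_pos: [0.5238, -0.2084, 0.0996]
orientation: [0.0, 0.781, 0.624, -0.0]
force: [-0.0, 0.6, -0.7]
width: 0.0227
gripper_force: 58.9
time: 11.58
ee_pos: [0.5235, -0.2087, 0.087]
orientation: [-0.0, 0.782, 0.624, -0.0]
force: [-1.2, -2.3, -0.1]
width: 0.0229
gripper_force: 59.1
```

```bash
python3 -m jog '[[[-0.001,-0.0003,0],0,-1],[[-0.001,-0.0003,0.002],0,-1],[[-0.001,-0.0003,0.002],0,-1]]'|sed -n 2,4p
python3 -m jog '[[[0,0,0.002],0,-1],[[0,0,0.004],0,-1],[[0,0,0.004],0,-1]]'|sed -n 1,4p
```

```text
ee_pos: [0.5232, -0.2096, 0.0853]
orientation: [0.0, 0.782, 0.624, -0.0]
force: [-1.1, -0.3, -0.2]
time: 12.32
ee_pos: [0.523, -0.2096, 0.081]
orientation: [-0.0, 0.782, 0.624, -0.0]
force: [-1.4, -3.2, 0.2]
```

```bash
python3 -m jog '[[[-0.0007,-0.0004,0],0,-1],[[-0.0007,-0.0004,0],0,-1],[[-0.0007,-0.0004,0.003],0,-1],[[-0.0007,-0.0004,0.003],0,-1]]'|sed -n 2,4p
python3 -m jog '[[[0,0,0.002],0,-1],[[0,0,0.004],0,-1],[[0,0,0.004],0,-1]]'|sed -n 1,4p
```

```text
ee_pos: [0.5225, -0.2097, 0.0778]
orientation: [-0.0, 0.782, 0.624, -0.0]
force: [-1.0, 0.1, -0.4]
time: 13.2
ee_pos: [0.5229, -0.2102, 0.0744]
orientation: [0.0, 0.782, 0.624, 0.0]
force: [1.1, -2.3, -0.7]
```

```bash
for i in 1 2 3; do python3 -m jog '[[[0,0,0.0015],0,-1],[[0,0,0.0015],0,-1]]'|sed -n '2p;4p'; done
```

```text
ee_pos: [0.523, -0.2103, 0.0731]
force: [0.4, -1.1, 1.2]
ee_pos: [0.5231, -0.2103, 0.0718]
force: [-0.0, -2.1, 3.5]
ee_pos: [0.5232, -0.2102, 0.0705]
force: [-0.6, -0.9, 6.5]
```

```bash
for i in 1 2; do python3 -m jog '[[[0,0,0.0015],0,-1],[[0,0,0.0015],0,-1]]'|sed -n '2p;4p'; done
```

```text
ee_pos: [0.5233, -0.2103, 0.0692]
force: [-1.3, -1.0, 8.8]
ee_pos: [0.5233, -0.2104, 0.0679]
force: [-1.3, 0.2, 8.8]
```

```bash
for i in 1 2 3; do python3 -m jog '[[[0,0,0.0015],0,-1],[[0,0,0.0015],0,-1]]'|sed -n '2p;4p'; done
```

```text
ee_pos: [0.5234, -0.2104, 0.0666]
force: [-2.9, -1.3, 9.8]
ee_pos: [0.5222, -0.2098, 0.0631]
force: [0.6, -1.8, -1.3]
ee_pos: [0.5223, -0.2099, 0.0617]
force: [-0.2, -0.8, -0.2]
```

It snapped past the pawls. Continuing down to the flange.

```bash
for i in 1 2 3; do python3 -m jog '[[[0,0,0.0015],0,-1],[[0,0,0.0015],0,-1]]'|sed -n '2p;4p'; done
```

```text
ee_pos: [0.5226, -0.2099, 0.0605]
force: [0.4, 0.2, -1.1]
ee_pos: [0.5226, -0.21, 0.0591]
force: [0.3, -1.2, -0.9]
ee_pos: [0.5226, -0.21, 0.0576]
force: [0.3, -1.2, -0.6]
```

```bash
for i in 1 2 3; do python3 -m jog '[[[0,0,0.0012],0,-1],[[0,0,0.0012],0,-1]]'|sed -n '2p;4p'; done
```

```text
ee_pos: [0.5227, -0.21, 0.0568]
force: [-1.2, -0.1, 0.5]
ee_pos: [0.5228, -0.2101, 0.0559]
force: [-3.0, 0.7, 6.6]
ee_pos: [0.5228, -0.2101, 0.055]
force: [-4.4, 1.1, 9.2]
```

```bash
python3 -m jog '[[[0,0,0.0015],0,-1],[[0,0,0.0015],0,-1],[[0,0,0.0015],0,-1]]'|sed -n '2p;4p'; python3 -m jog '[[[0,0,-0.003],0,-1],[[0,0,-0.003],0,-1]]'|sed -n '2p;4p'; python3 -m jog '[[[0,0,-0.002],0,-1],[[0,0,-0.002],0,-1]]'|sed -n '2p;4p'
```

```text
ee_pos: [0.5228, -0.2101, 0.054]
force: [-6.1, 2.0, 13.0]
ee_pos: [0.5229, -0.2101, 0.0562]
force: [-1.2, 0.7, 4.7]
ee_pos: [0.5227, -0.21, 0.0574]
force: [0.5, -1.5, -0.1]
```

```bash
for i in 1 2 3; do python3 -m jog '[[[0,0,-0.0015],0,-1],[[0,0,-0.0015],0,-1]]'|sed -n '2p;4p'; done
```

```text
ee_pos: [0.5224, -0.21, 0.0589]
force: [-1.0, -0.7, -1.3]
ee_pos: [0.5226, -0.21, 0.0607]
force: [0.2, -0.3, -1.0]
ee_pos: [0.5228, -0.2101, 0.0624]
force: [0.1, -1.4, -1.4]
```

```bash
for i in 1 2; do python3 -m jog '[[[0,0,-0.001],0,-1],[[0,0,-0.001],0,-1]]'|sed -n '2p;4p'; done
```

```text
ee_pos: [0.5227, -0.21, 0.0632]
force: [0.1, -0.3, -2.1]
ee_pos: [0.5226, -0.21, 0.064]
force: [1.0, -1.1, -4.8]
```

```bash
for i in 1 2; do python3 -m jog '[[[0,0,-0.0012],0,-1],[[0,0,-0.0012],0,-1]]'|sed -n '2p;4p'; done
```

```text
ee_pos: [0.5225, -0.2099, 0.065]
force: [1.3, -1.9, -8.0]
ee_pos: [0.5224, -0.2099, 0.0661]
force: [2.1, -1.2, -10.8]
```

```bash
python3 -m jog '[[[0,0,-0.0007],0,-1],[[0,0,-0.0007],0,-1],[[0,0,-0.0007],0,-1]]'|sed -n '2p;4p'; python3 -m jog '[[[0,0,0],0,-1],[[0,0,0],0,-1],[[0,0,0],0,-1],[[0,0,0],0,-1]]'|sed -n '2p;4p'
```

```text
ee_pos: [0.5224, -0.2099, 0.0669]
force: [3.3, -1.3, -13.3]
ee_pos: [0.5224, -0.2099, 0.0671]
force: [0.3, -0.5, -13.7]
```

```bash
python3 -m jog '[[[0,0,0.002],0,-1],[[0,0,0.004],0,-1],[[0,0,0.006],0,-1],[[0,0,0.008],0,-1],[[0,0,0.0096],0,-1]]'|sed -n '2p;4p'; python3 -m jog '[[[0,0,0.001],0,-1],[[0,0,0.0018],0,-1],[[0,0,0.0018],0,-1]]'|sed -n '2p;4p'
```

```text
ee_pos: [0.5233, -0.2105, 0.0584]
force: [-0.6, -1.2, 0.2]
ee_pos: [0.5232, -0.2103, 0.0565]
force: [-1.3, -1.6, 3.5]
```

```bash
python3 -m jog '[[[0,0,0.0004],0,-1],[[0,0,0.0004],0,-1],[[0,0,0],0,-0.2],[[0,0,0],0,0.3],[[0,0,0],0,1]]'|sed -n '2p;4,5p'; python3 -m jog '[[[0,0,0],0,1],[[0,0,0],0,1],[[0,0,-0.02],0,1],[[0,0,-0.06],0,1],[[0,0,-0.1],0,1]]'|sed -n '2p;4,5p';python3 -m jog '[[[-0.03,0,-0.03],0,1],[[-0.03,0,-0.03],0,1],[[-0.03,0,-0.03],0,1]]'|sed -n '1,5p'
python3 - <<'E'
from h import *
info();s,r=pose();im=eyes.camera('wrist');cv2.imwrite('pics/w10.png',im);im=im.astype(int)
m=((im[:,:,2]-im[:,:,0]>25)&(im[:,:,2]-im[:,:,0]<60)&(im[:,:,2]-im[:,:,1]<25)&(im[:,:,2]>200)).astype(np.uint8)
for c in cv2.findContours(m,0,1)[0]:
    if cv2.contourArea(c)>150:
        q=cv2.minAreaRect(c);print(q,w('wrist',q[0],.113))
        for z in (.113,.118): B=[w('wrist',p,z) for p in cv2.boxPoints(q)];print(z,[np.linalg.norm(B[i]-B[i-1]).round(4) for i in(1,2)])
# scene rows: predicted top corners for home vs the image's ivory blob
im=eyes.camera('scene').astype(int); x,y=proj('scene',[.5226,-.2125,.113]);print('scene top pred',x,y,'5mm higher',proj('scene',[.5226,-.2125,.118]))
m=((im[:,:,2]-im[:,:,0]>25)&(im[:,:,2]-im[:,:,1]<30)&(im[:,:,2]>190)).astype(np.uint8);m[:,:200]=0;m[:,330:]=0
for c in cv2.findContours(m,0,1)[0]:
    if cv2.contourArea(c)>40: print(cv2.boundingRect(c),cv2.minAreaRect(c))
E
```

```text
ee_pos: [0.5224, -0.2098, 0.0555]
force: [-0.9, -0.4, 1.3]
width: 0.0696
ee_pos: [0.5228, -0.2101, 0.1585]
force: [0.8, -0.5, 0.2]
width: 0.0853
time: 22.82
ee_pos: [0.516, -0.2391, 0.1862]
orientation: [0.0, 0.782, 0.624, 0.0]
force: [0.1, 0.8, 0.3]
width: 0.0853
t 22.825 tcp [ 0.516  -0.2391  0.1862] x-axis yaw 77.16 z [ 3.e-04  2.e-04 -1.e+00] F [0.1  0.82 0.31] w 0.0853207929849176
((317.0, 198.5), (45.0, 30.0), 90.0) [ 0.52243343 -0.21116331  0.113     ]
0.113 [np.float64(0.0218), np.float64(0.0339)]
0.118 [np.float64(0.0214), np.float64(0.0332)]
scene top pred 262.0023397294424 182.70536438573586 5mm higher [261.83811701 181.14819141]
(256, 179, 14, 10) ((262.1475524902344, 183.37704467773438), (11.523320198059082, 8.450434684753418), 50.19443130493164)
```

```bash
python3 -c "
from station import env
print(env.sign_off())"
```

```text
the job is handed in; nothing more can be done
None
```

The ivory blank was pressed home in the chuck (peak about 13 N), held a tug of about 12–13 N for over half a second, and was let go seated. The job is handed in, but no verdict came back. My first grasp, about 27 mm too high, slipped and only turned the blank about 12° in its hole.

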